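# Find the grippy stand plate for the sloping drain board

## Robot

A 6-joint arm with a two-finger parallel gripper is mounted at the origin on the work surface. World frame = base frame: x ahead of the robot, y to its left, z up, the work surface at z = 0. Lengths are in m, angles in rad, forces in N, time in s.
With the tool pointing down it reaches from about 0.425 to 0.95 m from the base axis. Payload 14.7 kg.
Tool frame: the origin (TCP) lies between the finger pads; the fingertips stand 11 mm ahead of it and the grasp point (between the pads) lies 8 mm behind it (r.tcp_to_tips is the z of the fingertips in the tool frame, in m); z points along the fingers, y is the line along which they close (so a half turn about z gives the same grasp; the last joint's range is limited). The gripper opens to 85 mm and grips with 20 to 120 N. Pads are 22 mm wide; open, the fingers measure 114 mm over their backs; the gripper's body (76 mm by 85 mm) begins 54 mm behind the grasp point. The pads swing forward as they close: fully open they stand 13 mm farther back than shut.
Start: joints at [1.142, 0.48, 1.596, -0, 1.065, -0.047], TCP at [0.242, 0.603, 0.242] pointing down, gripper open.
Joint ranges: [-2.75, 2.75], [-0.82, 2.05], [0.23, 2.67], [-1.56, 4.7], [0.09, 2.69], [-2.92, 2.92]. Speed limits (rad/s): [1.89, 1.89, 2.39, 3.01, 3.01, 3.01].

## Interface

Orientations are given as a unit quaternion [x, y, z, w].
In Python, from plant import r gives the robot as it stands. The module is installed in compiled form; this text tells all that it offers.
- The arm moves only by the tool move_arm, never from a script. Its argument "motion" is text: rows parted by semicolons, each of 7 numbers parted by spaces: the turn, a rotation vector about the tool's x, y, z in rad, then the shift along the tool's x, y, z in m, then the opening, from 0 (shut) to 1 (fully open). In form: rx ry rz dx dy dz gripper; .... A call has 1 to 12 rows; each row shifts and turns the commanded pose from where the row before left it, along the tool's axes as they then stand; what a row does not reach is not made up. A row lasts 1/12 s, in which the tool goes at most 41.7 mm and 7.16 degrees, less where a joint would pass 70% of its speed; a pose out of reach is approached as far as the arm can. A call with a gripper value outside its range is refused whole. The fingers move at their own pace and stop on an object; "squeeze" is the grip in N (left out, the last holds). Time passes only in rows, so rows that do not move let the fingers close. It gives the time, the measured TCP pose, the force, the opening and the grip force at its end, in the units of the state.
- r.state(): the state, without advancing time (a new reading comes with each control period).
- r.snapshot(name): name is "scene" or "top" or "wrist"; returns the picture (400x640x3 uint8, red, green, blue); there is no depth.
- r.camera_model(name): a dict with "mtx" (3x3 intrinsics, pixels), "R" (3x3) and "t" (3): a world point X has camera coordinates R X + t; the wrist camera has in their place "hand_eye" (4x4, takes a point from camera to tool coordinates, whose origin is the TCP and whose axes are the flange's). Camera axes: x right, y down, z forward; pixel columns grow to the right and rows downward; lengths in m; the calibration is good to about 2 mm. A picture is of the moment at which its call begins: read the wrist's pose just before it. camera_model takes no time and is no camera call.
- r.job_done(): hands the job in; it is judged then, once.
The state is a dict: "t": time; "qpos": joint angles; "qd": joint speeds; "joint_efforts": joint torques, N m; "tcp_pos": TCP position; "ee_rot": TCP orientation; "ft_force": force on the tool from outside, world axes, zero at the start; "ft_torque": the same for the moment, N m; "gripper_width": finger opening in m; "gripper_force": force on a finger pad.
Only numpy, scipy, OpenCV 4.12 (cv2) and the standard library are available. Lean on these libraries where they do the work, as an engineer would, in place of code of your own. Each camera call takes 0.05 s, during which the arm holds its last target. There are 200 camera calls.

## Task

The two steel flask stand plates on the lab bench look the same, but one has a rough underside and the other a slick one. Drag each plate in turn at least 5 cm along the bench, keeping it flat, and leave it where the drag ends; then lay the one that drags harder flat on the middle of the sloping grey drain board, without dropping it, so that it stays there. Leave the slick one, which would slide off the slope, lying flat on the bench.

Things in the scene. Friction and masses are not known exactly. Their poses are not given: they have to be found in the camera images.
- plate_1: One of two identical-looking steel slabs, 60 mm (its x) by 86 mm (its y) by 18 mm thick, 0.65 to 0.8 kg, a thin ring marked on top, lying flat on the bench. Origin: centre of its underside; z up. Whether the underside is rough or slick cannot be seen, and the name does not tell. Grip it across the 60 mm width.
- plate_2: The other slab, same size and axes as plate_1, origin at the centre of its underside. One of the two is rough and one is slick: dragged level without pressing down or lifting, the rough one resists with 3.5 to 5.5 N, the slick one with less than 1.5 N.
- board: Plain grey plastic drain board fixed to the bench, left of the plates: a flat rimless slope of 10 degrees, 160 mm wide (x) by 200 mm long (y), falling towards its own +y, away from the plates. Origin: on the bench under the board's middle, z up; the slope's surface is 26 mm above the bench there, 43 mm at the high end (-y), 9 mm at the low end. The rough plate stays on it, the slick one slides off.
Things that resemble listed ones, but are neither listed nor needed, are in the scene too. What is shaped like the plate_2 but blue is not meant.

How it is judged:
On the way, in this order (a step that is already met when the one before it is completed fails the run):
1. one of the plates is dragged: it slides flat along the bench, at least 20 mm from its start (((distance of plate_1 from where it was at the start of the episode above 0.02 m and linear speed of plate_1 above 0.003 m/s and height (world z) of plate_1 below 0.004 m and distance of plate_2 from where it was at the start of the episode below 0.02 m) or (distance of plate_2 from where it was at the start of the episode above 0.02 m and linear speed of plate_2 above 0.003 m/s and height (world z) of plate_2 below 0.004 m and distance of plate_1 from where it was at the start of the episode below 0.02 m))), for 0.1 s.
2. the other plate is dragged too: it slides flat along the bench, and both lie on the bench at least 30 mm from their starts (distance of each of plate_1, plate_2 from where it was at the start of the episode above 0.03 m and height (world z) of each of plate_1, plate_2 below 0.004 m and linear speed of any of plate_1, plate_2 above 0.003 m/s), for 0.1 s.
At the end, for the whole second after the job is handed in: The rough plate (the slick one would slide off) lies released and at rest flat on the sloping board (its tilt 6.5 to 13.5 degrees, its centre within 50 mm of the board's middle along each side); the other lies at rest flat on the bench (((x of plate_1 in the frame of board between -0.05 and 0.05 m and y of plate_1 in the frame of board between -0.05 and 0.05 m and z of plate_1 in the frame of board between 0.014 and 0.04 m and angle between plate_1's own z axis and vertical between 0.11 and 0.24 rad and height (world z) of plate_2 below 0.004 m and angle between plate_2's own z axis and vertical below 0.1 rad) or (x of plate_2 in the frame of board between -0.05 and 0.05 m and y of plate_2 in the frame of board between -0.05 and 0.05 m and z of plate_2 in the frame of board between 0.014 and 0.04 m and angle between plate_2's own z axis and vertical between 0.11 and 0.24 rad and height (world z) of plate_1 below 0.004 m and angle between plate_1's own z axis and vertical below 0.1 rad)) and linear speed of each of plate_1, plate_2 below 0.01 m/s); the robot touches nothing.
It fails at once if a plate is dropped from more than about 25 mm, or flung ((linear speed of plate_1 above 0.7 m/s and contact force between the fingers and plate_1 below 0.1 N) or (linear speed of plate_2 above 0.7 m/s and contact force between the fingers and plate_2 below 0.1 N)).
It also fails if it takes over 67 s, if anything falls off the work surface, if the arm or the gripper's body presses on something with over 40 N, if the wrist force passes 120 N, or if a joint passes its speed limit or range.

## Working session

There is one attempt and no reset: what is moved stays moved. The work goes in short steps, Python scripts to look and compute and a tool call to move; the robot and the scene stay as the last step left them, time stands still between calls to the robot, and variables do not carry over. Pictures are saved under pics/ and viewed, at most 10 in all, crops included, and the job is handed in when it is done.

Besides the shell and the picture viewer there is one more tool, called after "Call:" as name(argument=value, ...) on one line, values as JSON. move_arm: Moves the arm, as the interface text tells. Its arguments: {"type":"object","properties":{"motion":{"type":"string"},"squeeze":{"type":"number"}},"required":["motion"]}

```bash
mkdir -p pics; python3 - <<'E'
from plant import r
import cv2
s=r.state();print(s)
print(r.tcp_to_tips)
for n in("scene","top"):
    cv2.imwrite(f"pics/{n}0.png",r.snapshot(n)[:,:,::-1]);print(r.camera_model(n))
E
```

```text
{'t': 0.0, 'qpos': array([ 1.14241433e+00,  4.80808914e-01,  1.59684511e+00,  1.74490888e-05,
        1.06508047e+00, -4.65703208e-02]), 'qd': array([-5.39340943e-04,  1.58886913e-05, -2.50021274e-04, -8.95294785e-04,
       -1.55113849e-03,  8.27673591e-04]), 'joint_efforts': array([ 3.76638331e-03, -9.50642252e+01, -4.30178332e+01,  1.97565550e-04,
        1.22901157e-02, -9.11287293e-05]), 'tcp_pos': array([0.24199342, 0.6028706 , 0.24169797]), 'ee_rot': array([ 1.89752477e-01,  9.81831794e-01, -5.53103719e-04, -1.41725468e-04]), 'ft_force': array([ 0.0711977 , -0.01941717,  0.06482234]), 'ft_torque': array([ 0.00144423, -0.04755335, -0.01936616]), 'gripper_force': 0.0, 'gripper_width': 0.08537631766244312}
0.011
{'mtx': array([[413.59873654,   0.        , 320.1649254 ],
       [  0.        , 413.59873654, 199.98991899],
       [  0.        ,   0.        ,   1.        ]]), 'R': array([[-0.12900597,  0.99161824, -0.0071224 ],
       [ 0.59390616,  0.07150928, -0.80135005],
       [-0.794124  , -0.10760898, -0.5981533 ]]), 't': array([ 0.11434351, -0.2901115 ,  1.41160627])}
{'mtx': array([[503.70184689,   0.        , 316.62331146],
       [  0.        , 503.70184689, 202.25973204],
       [  0.        ,   0.        ,   1.        ]]), 'R': array([[ 0.0137608 , -0.9998514 , -0.01038323],
       [-0.98993891, -0.01216041, -0.14097192],
       [ 0.1408247 ,  0.01221865, -0.98995914]]), 't': array([-0.0179558 ,  0.53307411,  1.29668542])}
```

View pics/top0.png

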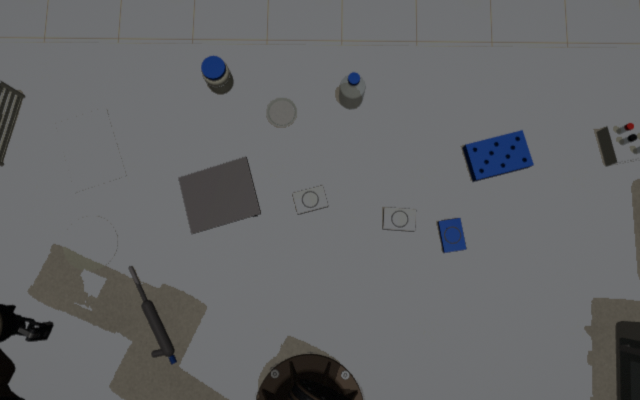

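View pics/scene0.png

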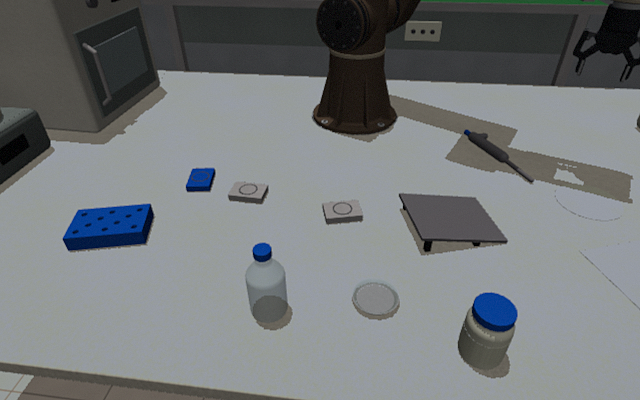

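The top view shows plates at about px (310,199) and (400,219), the board at about (220,195) and the blue decoy at (452,235). I'll enlarge the area for corner readings.

```bash
python3 - <<'E'
import cv2
i=cv2.imread("pics/top0.png")
a=cv2.convertScaleAbs(i[145:245,170:270],alpha=1.6);b=cv2.convertScaleAbs(i[175:240,285:425],alpha=1.6)
a=cv2.resize(a,(400,400),interpolation=cv2.INTER_CUBIC)
b=cv2.resize(b,(792,368),interpolation=cv2.INTER_CUBIC)
cv2.imwrite("pics/b.png",b);cv2.imwrite("pics/a.png",a)
E
```

```text
(no output)
```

View pics/b.png

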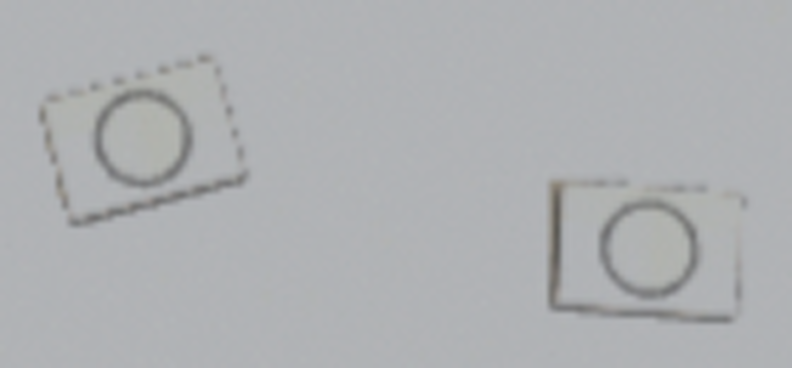

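View pics/a.png

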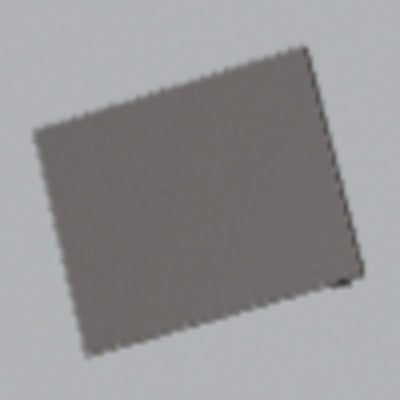

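Plate A's ring is at about px (310.3,199.2) and plate B's at (399.7,218.8). The board corners, left to right, are about (179,177.5), (246,157), (260.5,214) and (192,234).

```bash
cat >h.py <<'E'
from plant import r
import numpy as np
from scipy.spatial.transform import Rotation as Ro
def pix(n,u,v,z):
    c=r.camera_model(n);d=c["R"].T@np.linalg.solve(c["mtx"],[u,v,1]);o=-c["R"].T@c["t"]
    return o+d*(z-o[2])/d[2]
def goal(pos,yaw,q=None):
    """tool-down goal; closing axis y at yaw; prints shift in tool axes & z turn"""
    s=r.state();R0=Ro.from_quat(s["ee_rot"])
    yt=np.array([np.cos(yaw),np.sin(yaw),0]);z=np.array([0,0,-1.]);x=np.cross(yt,z)
    best=None
    for sg in(1,-1):
        Rg=Ro.from_matrix(np.c_[sg*x,sg*yt,z]);rv=(R0.inv()*Rg).as_rotvec()
        if best is None or np.linalg.norm(rv)<np.linalg.norm(best):best=rv
    print("rotvec",best.round(4),"shift",R0.inv().apply(np.array(pos)-s["tcp_pos"]).round(4),"q6",s["qpos"][5].round(3))
E
python3 - <<'E'
from h import *
cv=lambda u,v:(285+u/5.657-.4,175+v/5.657-.4)
for nm,ring,cs in(("A",(143,137),[(42,102),(212,57),(246,178),(73,222)]),("B",(649,248),[(555,183),(744,195),(737,318),(553,308)])):
    P=np.array([pix("top",*cv(*c),.018) for c in cs])[:,:2]
    l=P[1]-P[0]+P[2]-P[3];w=P[3]-P[0]+P[2]-P[1]
    print(nm,pix("top",*cv(*ring),.018),P.mean(0),np.linalg.norm(l)/2,np.linalg.norm(w)/2,"long yaw",np.arctan2(l[1],l[0]),"short",np.arctan2(w[1],w[0]))
cv=lambda u,v:(170+u/4-.4,145+v/4-.4)
P=np.array([pix("top",*cv(u,v),z) for u,v,z in[(35,130,.009),(305,47,.043),(362,275,.043),(88,355,.009)]])[:,:2]
l=P[0]-P[1]+P[3]-P[2];w=P[3]-P[0]+P[2]-P[1]
print("board",P.mean(0),np.linalg.norm(l)/2,np.linalg.norm(w)/2,"y yaw",np.arctan2(l[1],l[0]),"short",np.arctan2(w[1],w[0]))
A=pix("top",310,198.9,.018)
goal([0.5,0.05,.15],0)
E
```

```text
A [0.54519464 0.00751491 0.018     ] [0.54397122 0.00736803] 0.08429037679104322 0.060031435853306885 long yaw -1.301841216530107 short -2.8654358463659424
B [ 0.49511529 -0.23232039  0.018     ] [ 0.49377187 -0.23145921] 0.08796884340628995 0.05896726165780379 long yaw -1.6176009774059448 short 3.0964206502977962
board [0.55160094 0.25256259] 0.1948228704868602 0.15927359416714704 y yaw 1.8425226442614393 short -2.8663378709497125
rotvec [-1.000e-03  6.000e-04  1.189e+00] shift [-0.4454 -0.4169  0.0922] q6 -0.047
```

Call:
move_arm(motion="0 0 0.115 0 0 0 1;0 0 0.115 0 0 0 1;0 0 0.115 0 0 0 1;0 0 0.115 0 0 0 1;0 0 0.115 0 0 0 1;0 0 0.115 0 0 0 1;0 0 0.115 0 0 0 1;0 0 0.115 0 0 0 1;0 0 0 0 0 0 1", squeeze=25)

```text
t: 0.85
tcp_pos: [0.2421, 0.603, 0.2419]
ee_rot: [0.608, 0.794, -0.0, 0.0]
ft_force: [0.0, 0.5, 0.3]
gripper_width: 0.0855
gripper_force: 0.0
```

```bash
python3 -c "
from h import *
goal([.545,.0075,.10],.27)"
```

```text
rotvec [-0.0005  0.0006 -0.0072] shift [-0.6537  0.1379  0.1422] q6 0.88
```

Call:
move_arm(motion="0 0 0 -0.036 0.0076 0.005 1;0 0 0 -0.036 0.0076 0.005 1;0 0 0 -0.036 0.0076 0.005 1;0 0 0 -0.036 0.0076 0.005 1;0 0 0 -0.036 0.0076 0.005 1;0 0 0 -0.036 0.0076 0.005 1;0 0 0 -0.036 0.0076 0.005 1;0 0 0 -0.036 0.0076 0.005 1;0 0 0 -0.036 0.0076 0.005 1;0 0 0 -0.036 0.0076 0.005 1;0 0 0 -0.036 0.0076 0.005 1;0 0 0 -0.036 0.0076 0.005 1")

```text
t: 1.85
tcp_pos: [0.4453, 0.2093, 0.1821]
ee_rot: [0.604, 0.797, 0.0, 0.0]
ft_force: [1.3, 0.6, 0.3]
gripper_width: 0.0855
gripper_force: 0.0
```

Call:
move_arm(motion="0 0 0 -0.036 0.0076 0.005 1;0 0 0 -0.036 0.0076 0.005 1;0 0 0 -0.036 0.0076 0.005 1;0 0 0 -0.036 0.0076 0.005 1;0 0 0 -0.036 0.0076 0.005 1;0 0 0 -0.036 0.0076 0.005 1;0 0 0 0 0 0 1;0 0 0 0 0 0 1")

```text
t: 2.52
tcp_pos: [0.5466, 0.0131, 0.1517]
ee_rot: [0.606, 0.796, -0.0, -0.0]
ft_force: [-0.4, 0.1, -0.1]
gripper_width: 0.0854
gripper_force: 0.0
```

```bash
python3 -c "
from h import *
import cv2
goal([.545,.0075,.012],.27)
s=r.state();c=r.camera_model('wrist');print(s['tcp_pos'],c)
cv2.imwrite('pics/w1.png',r.snapshot('wrist')[:,:,::-1])"
```

```text
rotvec [-0.0006 -0.0001 -0.0003] shift [-0.005  -0.003   0.1397] q6 -0.301
[0.54664328 0.01310021 0.15174075] {'mtx': array([[297.30006498,   0.        , 319.20825454],
       [  0.        , 297.30006498, 199.99031135],
       [  0.        ,   0.        ,   1.        ]]), 'hand_eye': array([[ 5.36430177e-04, -9.58419010e-01, -2.85364178e-01,
         7.19345155e-02],
       [ 9.99999769e-01,  6.33463353e-04, -2.47729997e-04,
        -5.69362459e-04],
       [ 4.18196887e-04, -2.85363979e-01,  9.58419128e-01,
        -1.30893322e-01],
       [ 0.00000000e+00,  0.00000000e+00,  0.00000000e+00,
         1.00000000e+00]])}
```

View pics/w1.png

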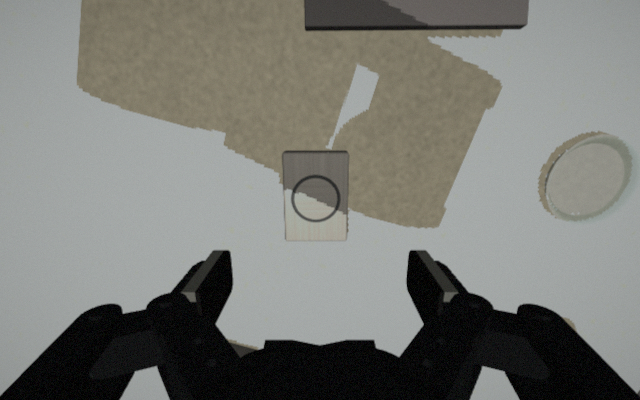

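The wrist view shows the ring at px (315.5,198.5), with the plate square to the gripper. The board's high edge runs from (305,27) to (527,25).

```bash
cat >>h.py <<'E'
def wpix(s,u,v,z):
    c=r.camera_model("wrist");H=c["hand_eye"];R0=Ro.from_quat(s["ee_rot"])
    d=R0.apply(H[:3,:3]@np.linalg.solve(c["mtx"],[u,v,1]));o=R0.apply(H[:3,3])+s["tcp_pos"]
    return o+d*(z-o[2])/d[2]
E
python3 -c "
from h import *
s=r.state()
p=wpix(s,315.5,198.5,.018);print(p);goal([p[0],p[1],.012],.27)
a=wpix(s,305,26,.043);b=wpix(s,527,24,.043);d=a-b;print(a,b,np.linalg.norm(d),np.arctan2(d[1],d[0]))
m=(a+b)/2;e=(b-a)/np.linalg.norm(d);n=np.array([-e[1],e[0],0]);print('board',m+n*.0985,m-n*.0985,np.arctan2(n[1],n[0]))
for u,v in[(283,152),(348,152),(347,240),(286,240)]:print(wpix(s,u,v,.018))
"
```

```text
[0.54341353 0.00792737 0.018     ]
rotvec [-0.0009 -0.0004  0.0004] shift [-0.0055 -0.0041  0.1399] q6 -0.3
[0.50051882 0.13729336 0.043     ] [0.65318617 0.18095922 0.043     ] 0.15878925514879902 -2.8630107211300566
board [0.54976573 0.25382875 0.043     ] [0.60393926 0.06442382 0.043     ] 1.849378259254633
[0.50429141 0.04164118 0.018     ]
[0.55983198 0.05707571 0.018     ]
[ 0.58384531 -0.0242631   0.018     ]
[ 0.52695139 -0.04009882  0.018     ]
```

Call:
move_arm(motion="0 0 0 -0.005 -0.004 0.03 1;0 0 0 0 0 0.035 1;0 0 0 0 0 0.03 1;0 0 0 0 0 0.02 1;0 0 0 0 0 0.015 1;0 0 0 0 0 0.01 1;0 0 0 0 0 0 1;0 0 0 0 0 0 1")

```text
t: 3.23
tcp_pos: [0.5435, 0.0097, 0.0125]
ee_rot: [0.605, 0.796, -0.0, -0.0]
ft_force: [0.4, 0.5, 0.4]
gripper_width: 0.0856
gripper_force: 0.0
```

Call:
move_arm(motion="0 0 0 0 0 0 0.5;0 0 0 0 0 0 0.5;0 0 0 0 0 0 0.5;0 0 0 0 0 0 0.5;0 0 0 0 0 0 0.5;0 0 0 0 0 0 0.5", squeeze=25)

```text
t: 3.73
tcp_pos: [0.5445, 0.0091, 0.0135]
ee_rot: [0.606, 0.796, 0.001, 0.001]
ft_force: [-1.6, 3.2, 7.8]
gripper_width: 0.0594
gripper_force: 25.8
```

Call:
move_arm(motion="0 0 0 0 0 -0.001 0.5;0 0 0 0 0 0 0.5;0 0 0 0 0 0 0.5;0 0 0 0 0 0 0.5")

```text
t: 4.07
tcp_pos: [0.5437, 0.009, 0.0136]
ee_rot: [0.606, 0.796, 0.0, 0.0]
ft_force: [-2.5, 1.0, 3.3]
gripper_width: 0.0594
gripper_force: 30.3
```

Call:
move_arm(motion="0 0 0 0.003 0 -0.0005 0.5;0 0 0 0.005 0 0 0.5;0 0 0 0.005 0 0 0.5;0 0 0 0.005 0 0 0.5;0 0 0 0.005 0 0 0.5;0 0 0 0.005 0 0 0.5")

```text
t: 4.57
tcp_pos: [0.536, 0.0367, 0.0137]
ee_rot: [0.606, 0.796, -0.0, -0.0]
ft_force: [0.3, 0.1, -7.2]
gripper_width: 0.0593
gripper_force: 29.1
```

Call:
move_arm(motion="0 0 0 0.005 0 0 0.5;0 0 0 0.005 0 0 0.5;0 0 0 0.005 0 0 0.5")

```text
t: 4.82
tcp_pos: [0.5321, 0.051, 0.0137]
ee_rot: [0.606, 0.796, -0.0, -0.0]
ft_force: [0.2, 0.2, -7.5]
gripper_width: 0.0592
gripper_force: 29.1
```

Call:
move_arm(motion="0 0 0 0.005 0 0 0.5;0 0 0 0.005 0 0 0.5;0 0 0 0.005 0 0 0.5;0 0 0 0.005 0 0 0.5")

```text
t: 5.15
tcp_pos: [0.5269, 0.0702, 0.0138]
ee_rot: [0.606, 0.796, 0.0, 0.0]
ft_force: [-0.2, -0.4, -7.8]
gripper_width: 0.059
gripper_force: 29.1
```

Call:
move_arm(motion="0 0 0 0 0 0.0005 0.5;0 0 0 0 0 0.0003 0.5;0 0 0 0 0 0 0.5;0 0 0 0 0 0 0.5")

```text
t: 5.48
tcp_pos: [0.5275, 0.0699, 0.0136]
ee_rot: [0.606, 0.796, 0.0, 0.0]
ft_force: [-1.9, 3.1, 5.3]
gripper_width: 0.0591
gripper_force: 30.5
```

Call:
move_arm(motion="0 0 0 -0.001 0 -0.0002 0.5;0 0 0 -0.004 0 0 0.5;0 0 0 -0.005 0 0 0.5;0 0 0 -0.005 0 0 0.5")

```text
t: 5.82
tcp_pos: [0.5316, 0.0549, 0.0136]
ee_rot: [0.606, 0.796, 0.0, 0.0]
ft_force: [-0.8, 3.1, 6.3]
gripper_width: 0.0593
gripper_force: 30.6
```

Call:
move_arm(motion="0 0 0 0.003 0 0 0.5;0 0 0 0.005 0 0 0.5;0 0 0 0.005 0 0 0.5;0 0 0 0.005 0 0 0.5")

```text
t: 6.15
tcp_pos: [0.527, 0.0723, 0.0136]
ee_rot: [0.606, 0.795, 0.0, 0.001]
ft_force: [1.2, -3.5, 5.7]
gripper_width: 0.0595
gripper_force: 30.6
```

Call:
move_arm(motion="0 0 0 -0.003 0 -0.0002 0.5;0 0 0 -0.005 0 0 0.5;0 0 0 -0.005 0 0 0.5")

```text
t: 6.4
tcp_pos: [0.53, 0.0597, 0.0136]
ee_rot: [0.606, 0.796, 0.0, 0.0]
ft_force: [-1.7, 2.9, 6.0]
gripper_width: 0.0594
gripper_force: 30.5
```

Call:
move_arm(motion="0 0 0 0.003 0 -0.0002 0.5;0 0 0 0.005 0 0 0.5;0 0 0 0.005 0 0 0.5")

```text
t: 6.65
tcp_pos: [0.5263, 0.0726, 0.0136]
ee_rot: [0.606, 0.795, 0.0, 0.0]
ft_force: [0.9, -2.7, 3.0]
gripper_width: 0.0592
gripper_force: 30.2
```

Call:
move_arm(motion="0 0 0 0 0 0 0.78;0 0 0 0 0 0 0.78;0 0 0 0 0 -0.001 0.78;0 0 0 0 0.003 0 0.78;0 0 0 0 0.003 0 0.78;0 0 0 0 0.003 0 0.78;0 0 0 0 0.003 0 0.78;0 0 0 0 0.003 0 0.78")

```text
t: 7.32
tcp_pos: [0.5408, 0.0766, 0.0146]
ee_rot: [0.606, 0.796, -0.0, -0.0]
ft_force: [-3.3, 0.5, 2.1]
gripper_width: 0.0671
gripper_force: 1.3
```

Call:
move_arm(motion="0 0 0 0 0.003 0 0.78;0 0 0 0 0.003 0 0.78")

```text
t: 7.48
tcp_pos: [0.5467, 0.0782, 0.0146]
ee_rot: [0.606, 0.796, -0.0, -0.0]
ft_force: [-1.8, -0.2, 1.8]
gripper_width: 0.067
gripper_force: 1.3
```

Call:
move_arm(motion="0 0 0 0 0.003 0 0.78;0 0 0 0 0.003 0 0.78")

```text
t: 7.65
tcp_pos: [0.5525, 0.0799, 0.0146]
ee_rot: [0.606, 0.796, -0.0, -0.0]
ft_force: [-2.5, -0.3, 1.9]
gripper_width: 0.0663
gripper_force: 1.2
```

Call:
move_arm(motion="0 0 0 0 -0.003 0 1;0 0 0 0 0 0 1;0 0 0 0 0 -0.01 1;0 0 0 0 0 -0.02 1;0 0 0 0 0 -0.03 1;0 0 0.105 0 0 -0.03 1;0 0 0.105 0 0 -0.01 1;0 0 0.105 0 0 0 1;0 0 0 0 0 0 1")

```text
t: 8.4
tcp_pos: [0.55, 0.079, 0.1164]
ee_rot: [0.725, 0.689, 0.001, 0.001]
ft_force: [0.4, 0.2, -0.3]
gripper_width: 0.0854
gripper_force: 0.0
```

```bash
python3 -c "
from h import *
goal([.494,-.232,.08],-.045)"
```

```text
rotvec [ 0.0026 -0.0004 -0.0065] shift [-0.3135 -0.04    0.0362] q6 0.14
```

Call:
move_arm(motion="0 0 0 -0.031 -0.004 0 1;0 0 0 -0.031 -0.004 0 1;0 0 0 -0.031 -0.004 0 1;0 0 0 -0.031 -0.004 0 1;0 0 0 -0.031 -0.004 0 1;0 0 0 -0.031 -0.004 0 1;0 0 0 -0.031 -0.004 0 1;0 0 0 -0.031 -0.004 0 1;0 0 0 -0.031 -0.004 0 1;0 0 0 -0.031 -0.004 0 1;0 0 0 0 0 0 1;0 0 0 0 0 0 1")

```text
t: 9.4
tcp_pos: [0.4944, -0.2302, 0.1144]
ee_rot: [0.723, 0.691, -0.0, -0.0]
ft_force: [0.5, 0.6, -0.4]
gripper_width: 0.0857
gripper_force: 0.0
```

```bash
python3 -c "
from h import *
import cv2
goal([.494,-.232,.012],-.045)
cv2.imwrite('pics/w2.png',r.snapshot('wrist')[:,:,::-1])"
```

```text
rotvec [-0.0005 -0.0002 -0.0005] shift [-0.0019 -0.0003  0.1024] q6 -0.446
```

View pics/w2.png

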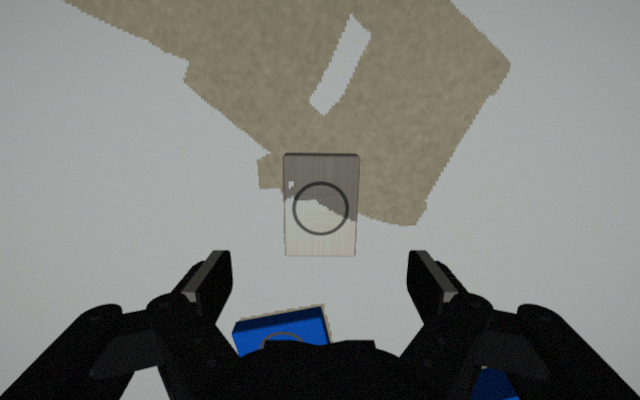

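Plate B's ring is at px (321,208), centred and square to the gripper; the blue decoy is behind the gripper, clear of the fingers.

Call:
move_arm(motion="0 0 0 -0.002 0.001 0.03 1;0 0 0 0 0 0.03 1;0 0 0 0 0 0.02 1;0 0 0 0 0 0.012 1;0 0 0 0 0 0.008 1;0 0 0 0 0 0 1;0 0 0 0 0 0 1")

```text
t: 10.03
tcp_pos: [0.4963, -0.2305, 0.015]
ee_rot: [0.723, 0.691, 0.0, -0.0]
ft_force: [-0.5, -0.0, 0.7]
gripper_width: 0.0857
gripper_force: 0.0
```

Call:
move_arm(motion="0 0 0 0 0 0 0.5;0 0 0 0 0 0 0.5;0 0 0 0 0 0 0.5;0 0 0 0 0 0 0.5;0 0 0 0 0 0 0.5;0 0 0 0 0 0 0.5;0 0 0 0 0 -0.0008 0.5;0 0 0 0 0 0 0.5")

```text
t: 10.7
tcp_pos: [0.4961, -0.231, 0.0159]
ee_rot: [0.723, 0.691, 0.0, 0.0]
ft_force: [0.1, 0.8, -4.5]
gripper_width: 0.0591
gripper_force: 29.1
```

Call:
move_arm(motion="0 0 0 0.003 0 0 0.5;0 0 0 0.005 0 0 0.5;0 0 0 0.005 0 0 0.5;0 0 0 0.005 0 0 0.5")

```text
t: 11.03
tcp_pos: [0.4973, -0.2126, 0.0158]
ee_rot: [0.723, 0.691, 0.0, 0.0]
ft_force: [0.3, -0.8, 6.4]
gripper_width: 0.0593
gripper_force: 30.1
```

Call:
move_arm(motion="0 0 0 0.005 0 0 0.5;0 0 0 0.005 0 0 0.5;0 0 0 0.005 0 0 0.5;0 0 0 0.005 0 0 0.5")

```text
t: 11.37
tcp_pos: [0.4982, -0.1924, 0.0158]
ee_rot: [0.723, 0.691, 0.0, 0.0]
ft_force: [0.1, -1.7, 5.7]
gripper_width: 0.0593
gripper_force: 30.1
```

Call:
move_arm(motion="0 0 0 0.005 0 0 0.5;0 0 0 0.005 0 0 0.5;0 0 0 0.005 0 0 0.5")

```text
t: 11.62
tcp_pos: [0.4989, -0.1774, 0.0158]
ee_rot: [0.723, 0.691, 0.0, 0.0]
ft_force: [-0.7, -0.7, 6.1]
gripper_width: 0.0591
gripper_force: 30.1
```

Call:
move_arm(motion="0 0 0 0.005 0 0 0.5;0 0 0 0.004 0 0 0.5;0 0 0 0 0 0 0.5;0 0 0 0 0 0 0.5")

```text
t: 11.95
tcp_pos: [0.4992, -0.1682, 0.0158]
ee_rot: [0.723, 0.691, 0.0, 0.0]
ft_force: [0.6, 1.6, 6.8]
gripper_width: 0.0592
gripper_force: 30.2
```

Call:
move_arm(motion="0 0 0 0 0 0 1;0 0 0 0 0 0 1;0 0 0 0 0 0 1;0 0 0 0 0 -0.01 1;0 0 0 0 0 -0.02 1;0 0 0 0 0 -0.03 1;0 0 0 0 0 -0.03 1;0 0 0 0 0 -0.01 1;0 0 -0.105 0 0 0 1;0 0 -0.105 0 0 0 1;0 0 -0.105 0 0 0 1;0 0 0 0 0 0 1")

```text
t: 12.95
tcp_pos: [0.4988, -0.169, 0.116]
ee_rot: [0.604, 0.797, 0.0, 0.0]
ft_force: [0.3, 0.4, 0.3]
gripper_width: 0.0854
gripper_force: 0.0
```

```bash
python3 -c "
from h import *
goal([.553,.081,.12],.27)"
```

```text
rotvec [0.0003 0.0003 0.0044] shift [ 0.226   0.1199 -0.0041] q6 -0.659
```

Call:
move_arm(motion="0 0 0 0.028 0.015 0 1;0 0 0 0.028 0.015 0 1;0 0 0 0.028 0.015 0 1;0 0 0 0.028 0.015 0 1;0 0 0 0.028 0.015 0 1;0 0 0 0.028 0.015 0 1;0 0 0 0.028 0.015 0 1;0 0 0 0.028 0.015 0 1;0 0 0.004 0 0 0 1;0 0 0 0 0 0 1")

```text
t: 13.78
tcp_pos: [0.555, 0.0804, 0.1154]
ee_rot: [0.608, 0.794, -0.0, -0.0]
ft_force: [-0.6, -0.1, -0.1]
gripper_width: 0.0853
gripper_force: 0.0
```

```bash
python3 -c "
from h import *
import cv2
goal([.553,.081,.12],.27)
cv2.imwrite('pics/w3.png',r.snapshot('wrist')[:,:,::-1])"
```

```text
rotvec [-0.0001 -0.     -0.0059] shift [ 0.0011 -0.0018 -0.0046] q6 -0.174
```

View pics/w3.png

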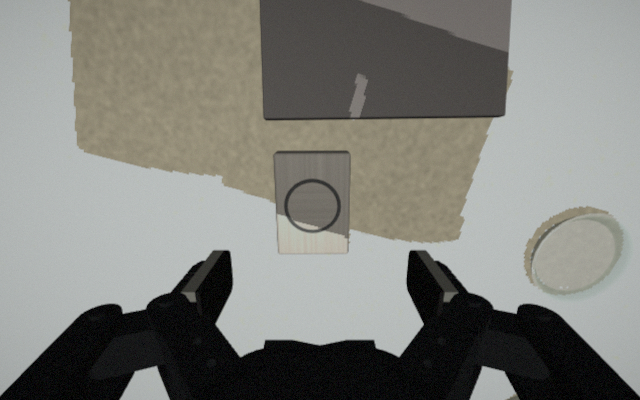

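Plate A's ring is at px (312.5,206); the board's high edge is at (264,119)-(507,116).

```bash
python3 -c "
from h import *
s=r.state()
p=wpix(s,312.5,206,.018);print(p);goal([p[0],p[1],.015],.27)
a=wpix(s,264,118,.043);b=wpix(s,507,115,.043);d=a-b;print(a,b,np.linalg.norm(d))
m=(a+b)/2;e=(b-a)/np.linalg.norm(d);n=np.array([-e[1],e[0],0]);print('board',m+n*.0985,np.arctan2(e[1],e[0]))
"
```

```text
[0.54913857 0.0766335  0.018     ]
rotvec [-0.0005  0.0001 -0.0062] shift [-0.0011 -0.006   0.1004] q6 -0.176
[0.50124401 0.13504186 0.043     ] [0.65497773 0.17862623 0.043     ] 0.15979253029960058
board [0.5512444  0.25159925 0.043     ] 0.2762564653634051
```

Call:
move_arm(motion="0 0 -0.008 -0.001 -0.006 0.03 1;0 0 0 0 0 0.03 1;0 0 0 0 0 0.02 1;0 0 0 0 0 0.012 1;0 0 0 0 0 0.008 1;0 0 0 0 0 0 1;0 0 0 0 0 0 1")

```text
t: 14.42
tcp_pos: [0.5497, 0.0759, 0.0158]
ee_rot: [0.605, 0.796, 0.0, 0.0]
ft_force: [-0.3, 0.3, 1.1]
gripper_width: 0.0854
gripper_force: 0.0
```

Call:
move_arm(motion="0 0 0 0 0 0 0.5;0 0 0 0 0 0 0.5;0 0 0 0 0 0 0.5;0 0 0 0 0 0 0.5;0 0 0 0 0 0 0.5;0 0 0 0 0 0 0.5;0 0 0 0 0 -0.0005 0.5;0 0 0 0 0 0 0.5")

```text
t: 15.08
tcp_pos: [0.5499, 0.0764, 0.0166]
ee_rot: [0.604, 0.797, 0.0, 0.0]
ft_force: [-1.7, -0.0, 8.0]
gripper_width: 0.0592
gripper_force: 29.9
```

Call:
move_arm(motion="0 0 0 -0.003 0 0 0.5;0 0 0 -0.005 0 0 0.5;0 0 0 -0.005 0 0 0.5")

```text
t: 15.33
tcp_pos: [0.5535, 0.0641, 0.0166]
ee_rot: [0.604, 0.797, 0.0, 0.0]
ft_force: [-0.4, 3.9, 7.4]
gripper_width: 0.0592
gripper_force: 29.9
```

Call:
move_arm(motion="0 0 0 -0.005 0 0 0.5;0 0 0 -0.005 0 0 0.5")

```text
t: 15.5
tcp_pos: [0.5562, 0.0543, 0.0166]
ee_rot: [0.604, 0.797, 0.0, 0.0]
ft_force: [-0.5, 3.9, 7.0]
gripper_width: 0.0589
gripper_force: 30.0
```

Plate A resists with about 3.9 N and plate B with about 1 N under similar press, so A is the rough one. Next I lift it.

Call:
move_arm(motion="0 0 0 0 0 -0.005 0.5;0 0 0 0 0 -0.012 0.5;0 0 0 0 0 -0.022 0.5;0 0 0 0 0 -0.022 0.5;0 0 0 0 0 -0.015 0.5;0 0 0 0 0 -0.008 0.5;0 0 0 0 0 0 0.5;0 0 0 0 0 0 0.5", squeeze=45)

```text
t: 16.17
tcp_pos: [0.5555, 0.0544, 0.1001]
ee_rot: [0.604, 0.797, 0.0, 0.0]
ft_force: [0.9, 0.9, -7.5]
gripper_width: 0.0583
gripper_force: 52.5
```

```bash
python3 -c "
from h import *
goal([.550,.255,.10],.2745)"
```

```text
rotvec [ 0.0003  0.0001 -0.0013] shift [1.947e-01 4.880e-02 1.000e-04] q6 -0.23
```

Call:
move_arm(motion="0 0 0 0.008 0.002 0 0.5;0 0 0 0.016 0.004 0 0.5;0 0 0 0.024 0.006 0 0.5;0 0 0 0.03 0.0075 0 0.5;0 0 0 0.03 0.0075 0 0.5;0 0 0 0.03 0.0075 0 0.5;0 0 0 0.026 0.0065 0 0.5;0 0 0 0.018 0.005 0 0.5;0 0 0 0.01 0.0025 0 0.5;0 0 0 0.003 0.001 0 0.5;0 0 0 0 0 0 0.5")

```text
t: 17.08
tcp_pos: [0.5501, 0.2558, 0.099]
ee_rot: [0.604, 0.797, -0.001, -0.0]
ft_force: [-0.5, -0.7, -7.2]
gripper_width: 0.0582
gripper_force: 52.5
```

Call:
move_arm(motion="0 -0.0345 0 0 0 0 0.5;0 -0.035 0 0 0 0 0.5;0 -0.035 0 0 0 0 0.5;0 -0.035 0 0 0 0 0.5;0 -0.035 0 0 0 0 0.5;0 0 0 0 0 0 0.5;0 0 0 0 0 0 0.5")

```text
t: 17.67
tcp_pos: [0.5504, 0.2548, 0.0994]
ee_rot: [0.602, 0.794, -0.053, 0.069]
ft_force: [-0.3, -0.7, -7.1]
gripper_width: 0.0583
gripper_force: 52.5
```

```bash
python3 -c "
from h import *
import cv2
s=r.state();R0=Ro.from_quat(s['ee_rot']);print(R0.as_matrix().round(3));print(R0.inv().apply(np.array([.55,.255,.0425])-s['tcp_pos']))
cv2.imwrite('pics/s2.png',r.snapshot('scene')[120:320,280:580,::-1].repeat(2,0).repeat(2,1))"
```

```text
[[-0.266  0.963  0.046]
 [ 0.948  0.27  -0.167]
 [-0.173 -0.001 -0.985]]
[ 0.01012255 -0.00032151  0.05603623]
```

View pics/s2.png

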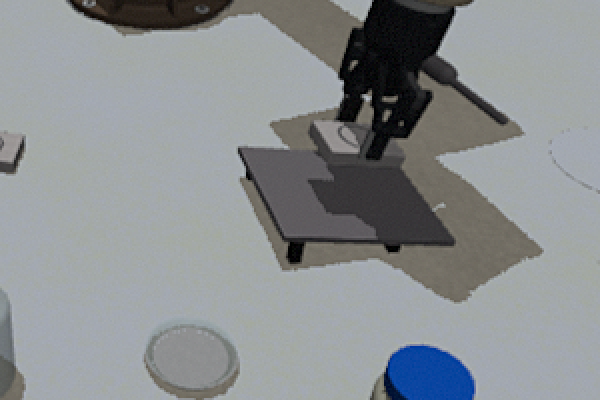

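The plate hangs over the board's middle, tilted with the slope. Next I lower it.

Call:
move_arm(motion="0 0 0 0.002 0 0.008 0.5;0 0 0 0.002 0 0.012 0.5;0 0 0 0.002 0 0.012 0.5;0 0 0 0.002 0 0.01 0.5;0 0 0 0.001 0 0.006 0.5;0 0 0 0.001 0 0.003 0.5;0 0 0 0 0 0 0.5;0 0 0 0 0 0 0.5")

```text
t: 18.38
tcp_pos: [0.5506, 0.2564, 0.0478]
ee_rot: [0.602, 0.794, -0.053, 0.069]
ft_force: [-0.1, -0.2, -6.6]
gripper_width: 0.058
gripper_force: 52.5
```

Call:
move_arm(motion="0 0 0 0 0 0.001 0.5;0 0 0 0 0 0.001 0.5;0 0 0 0 0 0.001 0.5;0 0 0 0 0 0 0.5;0 0 0 0 0 0 0.5")

```text
t: 18.8
tcp_pos: [0.5507, 0.2558, 0.0451]
ee_rot: [0.602, 0.794, -0.053, 0.069]
ft_force: [-0.4, -0.9, -7.6]
gripper_width: 0.0583
gripper_force: 52.5
```

Call:
move_arm(motion="0 0 0 0 0 0.001 0.5;0 0 0 0 0 0.0007 0.5;0 0 0 0 0 0.0005 0.5;0 0 0 0 0 0 0.5;0 0 0 0 0 0 0.5")

```text
t: 19.22
tcp_pos: [0.5508, 0.2554, 0.0429]
ee_rot: [0.602, 0.794, -0.053, 0.069]
ft_force: [-0.3, -0.3, -6.5]
gripper_width: 0.0583
gripper_force: 52.7
```

Call:
move_arm(motion="0 0 0 0 0 0.0005 0.5;0 0 0 0 0 0.0005 0.5;0 0 0 0 0 0 0.5;0 0 0 0 0 0 0.5")

```text
t: 19.55
tcp_pos: [0.5511, 0.2555, 0.0427]
ee_rot: [0.602, 0.794, -0.052, 0.07]
ft_force: [-4.9, 0.2, 9.9]
gripper_width: 0.0585
gripper_force: 54.3
```

Call:
move_arm(motion="0 0 0 0 0 0.0005 0.5;0 0 0 0 0 0.0005 0.5;0 0 0 0 0 0 0.5;0 0 0 0 0 0 0.5")

```text
t: 19.88
tcp_pos: [0.5512, 0.2556, 0.0426]
ee_rot: [0.602, 0.794, -0.052, 0.07]
ft_force: [-10.1, 2.2, 25.4]
gripper_width: 0.0585
gripper_force: 56.0
```

Call:
move_arm(motion="0 0 0 0 0 -0.0008 0.5;0 0 0 0 0 0 0.5;0 0 0 0 0 0 0.5", squeeze=20)

```text
t: 20.13
tcp_pos: [0.5512, 0.2555, 0.0427]
ee_rot: [0.602, 0.794, -0.052, 0.07]
ft_force: [-5.2, 1.9, 14.2]
gripper_width: 0.0585
gripper_force: 54.9
```

Call:
move_arm(motion="0 0 0 0 0 0 0.75;0 0 0 0 0 0 0.85;0 0 0 0 0 0 0.95;0 0 0 0 0 0 0.95;0 0 0 0 0 0 0.95;0 0 0 0 0 -0.004 0.95;0 0 0 0 0 -0.008 0.95;0 0 0 0 0 -0.02 0.95;0 0 0 0 0 -0.03 0.95;0 0 0 0 0 -0.03 0.95;0 0 0 0 0 -0.02 0.95;0 0 0 0 0 0 0.95")

```text
t: 21.13
tcp_pos: [0.5475, 0.2758, 0.157]
ee_rot: [0.602, 0.794, -0.049, 0.071]
ft_force: [1.4, 0.7, 1.1]
gripper_width: 0.0812
gripper_force: 0.0
```

```bash
python3 -c "
from h import *
import cv2
cv2.imwrite('pics/s3.png',r.snapshot('wrist')[:,:,::-1])
cv2.imwrite('pics/t3.png',r.snapshot('top')[120:270,170:470,::-1].repeat(2,0).repeat(2,1))"
```

```text
(no output)
```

View pics/s3.png

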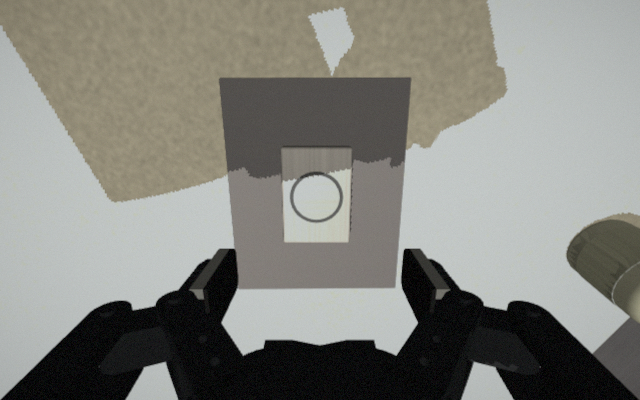

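View pics/t3.png

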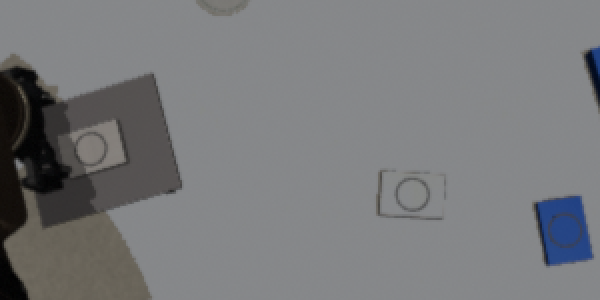

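The plate lies flat in the middle of the board (ring at px (317,197)), and the other plate lies flat on the bench at crop px (413,193). I'm handing the job in.

```bash
python3 -c "
from plant import r
print(r.job_done())"
```

```text
the job is handed in; nothing more can be done
None
```

I dragged both plates along the bench; the one that dragged harder (about 3.9 N against about 1 N) now lies released in the middle of the sloping board, and the slick one lies flat on the bench. The job is handed in, though no verdict was shown. In its first drag the rough plate's weight was partly on the gripper (underside about 0.2 mm up), so I dragged it again pressed to the bench to get a valid reading.

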